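# Pack the sample transport case

### The arm

A 6-joint arm with a two-finger parallel gripper is mounted at the origin on the work surface. World frame = base frame: x ahead of the robot, y to its left, z up, the work surface at z = 0. Lengths are in m, angles in rad, forces in N, time in s.
With the tool pointing down it reaches from about 0.375 to 0.75 m from the base axis. Payload 9 kg.
Tool frame: the origin (TCP) lies midway between the tips of the shut fingers; the grasp point (between the pads) lies 19 mm behind it; z points along the fingers, y is the line along which they close (so a half turn about z gives the same grasp; the last joint's range is limited). The gripper opens to 85 mm and grips with 20 to 120 N. Pads are 22 mm wide; open, the fingers measure 114 mm over their backs; the gripper's body (76 mm by 85 mm) begins 54 mm behind the grasp point. The pads swing forward as they close: fully open they stand 13 mm farther back than shut.
Start: joints at [-1.446, 0.104, 0.097, 1.564, 0, 1.353], TCP at [0.202, -0.565, 0.193] pointing down, gripper open.
Joint ranges: [-2.99, 2.99], [-0.84, 1.86], [-1.1, 1.16], [-1.84, 2.11], [-1.51, 1.56], [-3.14, 3.14]. Speed limits (rad/s): [2.22, 2.22, 2.57, 3.14, 3.14, 3.14].

### API

Orientations are given as [roll, pitch, yaw] about the fixed x, y, z axes, in that order (R = Rz(yaw) Ry(pitch) Rx(roll)).
In Python, from bench import robot gives the robot as it stands.
- The arm moves only by the shell command python3 -m creep 'ROWS' [FORCE]. ROWS is JSON, a list of rows, each a list of 3 entries, a list of its own where there are three numbers: the shift along the tool's x, y, z in m, then the turn about the tool's z in rad, then the closure, from -1 (fully open) to 1 (shut). In form: [[[dx, dy, dz], turn, grip], ...]. A call has 1 to 20 rows; each row is the pose to reach, as a shift and turn from the pose commanded when the call began, along the tool's axes at that moment; what a row does not reach only later rows make up. A row lasts 1/10 s, in which the tool goes at most 50 mm and 8.59 degrees, less where a joint would pass 70% of its speed; a pose out of reach is approached as far as the arm can. A call with a gripper value outside its range is refused whole. The fingers move at their own pace and stop on an object; FORCE is the grip in N (left out, the last holds). Time passes only in rows, so rows that repeat a pose let the fingers close. It gives the time, the measured TCP pose, the force, the opening and the grip force at its end, in the units of the state.
- robot.sense(): the state, without advancing time (a new reading comes with each control period).
- robot.get_image(name): name is "scene" or "top"; returns a dict with "img" (420x560x3 uint8, red, green, blue), "fx", "fy", "cx", "cy" (pixels), "rvec" (rotation vector, rad) and "tvec" (3), from world to camera coordinates, as OpenCV has them. Camera axes: x right, y down, z forward; pixel columns grow to the right and rows downward; lengths in m; the calibration is good to about 2 mm. A picture is of the moment at which its call begins. There is no depth.
- robot.close_job(): hands the job in; it is judged then, once.
The state is a dict: "clock": time; "joint_pos": joint angles; "qd": joint speeds; "joint_efforts": joint torques, N m; "tool_pos": TCP position; "tcp_rot": TCP orientation; "ft_force": force on the tool from outside, world axes, zero at the start; "torque": the same for the moment, N m; "grip_width": finger opening in m; "grip_force": force on a finger pad.
Only numpy, scipy, OpenCV 4.12 (cv2) and the standard library are available. Lean on these libraries where they do the work, as an engineer would, in place of code of your own. Each camera call takes 0.05 s, during which the arm holds its last target. There are 200 camera calls.

### The job

Pack the blood-draw samples for the courier: swing the case's keeper right out of the way, draw the bolt fully, open the lid right up, and put every tube on the table into the narrow compartment and every square pot into the wide one (lying or standing). Then shut the lid fully, push the bolt all the way home and turn the keeper back in line behind it, leaving the tape and the gel bottle where they are.

Things in the scene. Friction and masses are not known exactly. Their poses are not given: they have to be found in the camera images.
- case: white sample transport case, fixed to the table: shell 160 (x) x 285 (y) x 68 mm high, grey lid on top, walls 5 mm, floor 6 mm. Origin: centre of its underside; x points from its latch side (nearest the robot) to the hinge side, y left, z up. In front of the latch side a deck carries bolt and keeper: x -122 to -80, y -37 to +145 mm, top 64 mm up. A 60 mm high divider makes two compartments
- narrow_floor (a point): middle of the floor of the NARROW compartment, 6 mm above the table, at case x 0, y +77.5 mm; it is 150 mm along the case's x, 120 mm along its y
- wide_floor (a point): middle of the floor of the WIDE compartment, 6 mm above the table, at case x 0, y -62.5 mm; it is 150 mm along the case's x, 150 mm along its y
- keeper (a joint): first catch: flat steel arm (63 x 16 x 10 mm, top 86 mm above the table) on a vertical pivot. 0 (starts at 0 to 0.04): it points along the case's -y, end-on to the bolt with a 2 mm gap, and blocks it. Grows to 1.57 rad as it turns clockwise seen from above, its free end swinging to the case's -x, away from the case. Stays where left; 1.5 N at the post turns it
- keeper_post (a point): grip post of the keeper: upright dark round pin, 14 mm thick, from 86 to 120 mm above the table, 45 mm from the pivot. This point is on its axis, 108 mm above the table
- keeper_pivot (a point): point on the keeper's pivot axis, at case x -100, y +125 mm, 108 mm above the table
- bolt (a joint): second latch: flat steel bar (16 x 80 x 10 mm) that slides along the case's +y. 0 m = home over the lid's tongue, so the lid cannot rise; 0.048 = fully drawn; lid free beyond 0.039. It cannot be drawn while the keeper is in line, the keeper cannot return while it is drawn, and the lid cannot shut fully unless it is drawn. Stays where left; needs about 3 N
- bolt_knob (a point): knob of the bolt: upright dark round pin, 14 mm thick, from 86 to 120 mm above the table. This point is on its axis, 108 mm above the table; with the bolt home it is at case x -100, y 0
- lid (a joint): lid, 10 mm thick, hinged along the case's far (+x) edge; 0 = shut (the bolt passes its tongue below about 0.03 rad), grows as its latch-side edge goes up and over, 1.75 rad = stop, leaning back. Stiff hinge: stays where left; 2 to 4 N at the handle moves it
- lid_handle (a point): middle of the lid's pull bar: dark round bar 12 mm thick, 70 mm long along the case's y, held 47 mm out from the lid's latch-side edge by an arm at each end. Shut: case x -125, y -90, z 73 mm, free below. It is 205 mm from the hinge line and stays parallel to the case's y, so it can turn between the fingers
- lid_hinge (a point): point on the hinge line (along the case's y) at case x +80, y 0, z 68 mm
- tube1_mid (a point): centre of a closed clear sample tube lying on the table, 84 mm long (its x axis, cap at +x), with 16 mm square white cap and foot, so it does not roll: handle it as a 16 x 16 mm bar; about 30 g. May be absent
- tube2_mid (a point): centre of a closed clear sample tube lying on the table, 84 mm long (its x axis, cap at +x), with 16 mm square white cap and foot, so it does not roll: handle it as a 16 x 16 mm bar; about 30 g. May be absent
- tube3_mid (a point): centre of a closed clear sample tube lying on the table, 84 mm long (its x axis, cap at +x), with 16 mm square white cap and foot, so it does not roll: handle it as a 16 x 16 mm bar; about 30 g. May be absent
- pot1_mid (a point): centre (half-way up) of a closed specimen pot: square body 34 x 34 mm, 36 mm high, with a round white cap 33 mm across and 14 mm high, 50 mm in all (its z axis); its x and y axes are square to its sides; about 60 g. May be absent
- pot2_mid (a point): centre (half-way up) of a closed specimen pot: square body 34 x 34 mm, 36 mm high, with a round white cap 33 mm across and 14 mm high, 50 mm in all (its z axis); its x and y axes are square to its sides; about 60 g. May be absent
- pot3_mid (a point): centre (half-way up) of a closed specimen pot: square body 34 x 34 mm, 36 mm high, with a round white cap 33 mm across and 14 mm high, 50 mm in all (its z axis); its x and y axes are square to its sides; about 60 g. May be absent
- tape_mid (a point): bystander: centre of a roll of paper tape lying flat, 64 mm across, 19 mm high; not part of the job
- gel_mid (a point): bystander: centre of a standing bottle of hand gel, 42 mm across, 115 mm high; not part of the job
Not all that is in view belongs to the job. Leave any green or purple look-alike of the part that bears pot2_mid alone. What is shaped like the part that bears pot1_mid but turquoise is not meant.

How it is judged:
By the outcome, as a careful person would: the job done as asked, in the order asked, and still so for the second after the job is handed in, with the robot touching nothing.
Of tube1, tube2, tube3 only 1 to 2 are there at a start; the rules pass over those that are not, and their reading is None.
Of pot1, pot2, pot3 only 2 to 3 are there at a start; the rules pass over those that are not, and their reading is None.
At some moment in a run one of tube1, tube2, tube3, pot1, pot2, pot3 may be knocked a few centimetres aside while the robot is not near it.
Once in a run the grip may slacken for a moment while it holds something.
It also fails if it takes over 210 s, if anything falls off the work surface, if the arm or the gripper's body presses on something with over 40 N, if the wrist force passes 120 N, or if a joint passes its speed limit or range.

## Working session

There is one attempt and no reset: what is moved stays moved. The work goes in short steps, Python scripts to look and compute and a shell command to move; the robot and the scene stay as the last step left them, time stands still between calls to the robot, and variables do not carry over. Pictures are saved under pics/ and viewed, at most 14 in all, crops included, and the job is handed in when it is done.

```bash
ls; mkdir -p pics; cat > h.py <<'E'
import numpy as np, cv2
from bench import robot
def shot(n,f=None):
    d=robot.get_image(n)
    if f: cv2.imwrite('pics/'+f,d['img'][:,:,::-1])
    return d
def ray(d,u,v):
    R=cv2.Rodrigues(np.array(d['rvec'],float))[0]; t=np.array(d['tvec'],float).ravel()
    c=-R.T@t; r=R.T@np.array([(u-d['cx'])/d['fx'],(v-d['cy'])/d['fy'],1]); return c,r
def onz(d,u,v,z):
    c,r=ray(d,u,v); return c+r*(z-c[2])/r[2]
def proj(d,p):
    K=np.array([[d['fx'],0,d['cx']],[0,d['fy'],d['cy']],[0,0,1.]])
    return cv2.projectPoints(np.array(p,float).reshape(-1,3),np.array(d['rvec'],float),np.array(d['tvec'],float),K,None)[0].reshape(-1,2)
E
python3 - <<'E'
from h import *
for n in('top','scene'):
    d=shot(n,n+'0.png'); print(n,ray(d,280,210),d['fx'])
print(robot.sense())
E
```

```text
pics
top (array([ 0.48480177, -0.07302743,  0.88885643]), array([ 0.06291381,  0.04306365, -0.99711018])) 388.99523515598946
scene (array([ 0.87977687, -0.69121088,  0.90052889]), array([-0.32803675,  0.5945608 , -0.73434903])) 499.91337499253757
{'clock': 0.1, 'joint_pos': array([-1.44571192e+00,  1.04630646e-01,  9.65436545e-02,  1.56391373e+00,
       -8.30768168e-06,  1.35311935e+00]), 'qd': array([-0.00168975, -0.00173274,  0.00200605, -0.00014044, -0.00039763,
       -0.00091791]), 'joint_efforts': array([ 5.92199794e-03, -5.58213294e+01,  5.04714811e+01,  1.32713816e-02,
       -2.62175508e-04, -4.32096044e-06]), 'tool_pos': array([ 0.20162785, -0.56473439,  0.19190349]), 'tcp_rot': array([-3.14041488e+00, -2.51992761e-04,  3.42761241e-01]), 'ft_force': array([-0.12948135,  0.90895402,  0.10117871]), 'torque': array([-0.02377144, -0.0307998 , -0.02073769]), 'grip_force': 0.0, 'grip_width': 0.08576744273198628}
```

View pics/top0.png

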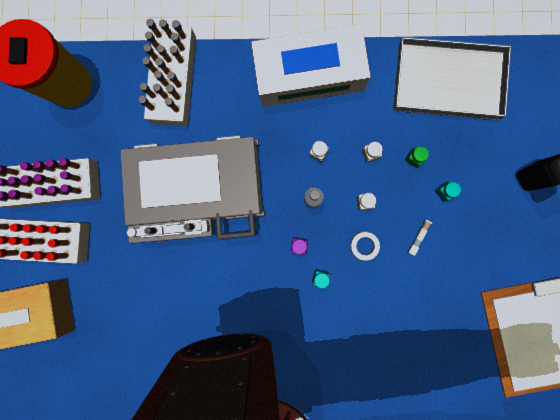

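View pics/scene0.png

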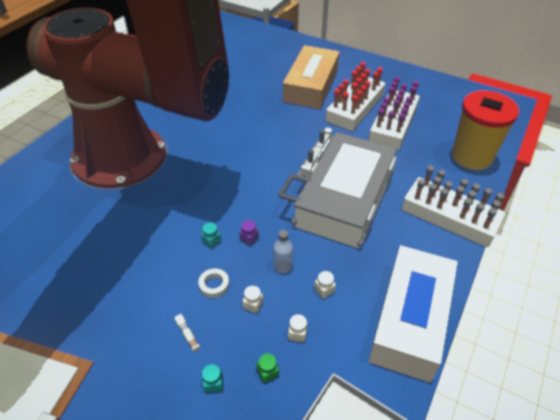

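The top view (up = world +x, left = +y) shows the case at (192,185), its handle at (237,225) and the latch deck at (168,230). There is one tube at (421,238), the tape at (365,246) and the gel at (314,197).

Pot candidates:
- White: (319,150), (374,150), (367,201)
- Green: (420,156)
- Turquoise: (450,190), (321,280)
- Purple: (299,246)

The three white ones fit; the coloured ones are the look-alikes named in the task. I'll confirm that in enlarged crops.

```bash
python3 - <<'E'
from h import *
im=cv2.imread('pics/top0.png')
cv2.imwrite('pics/c1.png',cv2.resize(im[125:250,115:275],None,fx=4.8,fy=4.8,interpolation=cv2.INTER_CUBIC))
cv2.imwrite('pics/c2.png',cv2.resize(im[130:300,280:480],None,fx=3.5,fy=3.5,interpolation=cv2.INTER_CUBIC))
d=shot('top'); s=shot('scene')
def blobs(d,lo,hi,amin=25):
    h=cv2.cvtColor(d['img'],cv2.COLOR_RGB2HSV); m=cv2.inRange(h,np.array(lo),np.array(hi))
    n,l,st,c=cv2.connectedComponentsWithStats(m)
    for i in range(1,n):
        if amin<st[i,4]<900: print(c[i].round(1),st[i],np.round(onz(d,*c[i],0.05)[:2],3))
print('top white');blobs(d,(0,0,150),(180,70,255))
print('scene white');blobs(s,(0,0,150),(180,70,255))
E
```

```text
top white
[227.8 137.4] [217 136  23   4  49] [0.697 0.079]
[319.1 148.6] [310 141  18  18 194] [ 0.672 -0.121]
[374.3 148.8] [365 142  17  15 185] [ 0.671 -0.24 ]
[145.1 145.4] [134 144  23   4  49] [0.68  0.263]
[367.5 200.4] [359 193  17  16 206] [ 0.559 -0.225]
[174.2 228.4] [136 219  71  19 617] [0.497 0.194]
[130.6 231.9] [127 228   8   9  57] [0.489 0.29 ]
[418.  241.5] [409 228  18  28 168] [ 0.472 -0.331]
[365.2 245.7] [351 232  29  29 372] [ 0.462 -0.219]
[ 13.7 317.6] [  0 308  29  20 419] [0.301 0.543]
scene white
[255.8   3.5] [223   0  59  11 386] [-0.091  0.872]
[120.5  25.6] [114  17  13  17 149] [-0.408  0.489]
[315.3  30. ] [311  23   9  13  62] [0.192 0.803]
[340.6  32.3] [328  24  28  17 233] [0.275 0.833]
[421.8  30.3] [419  27   7   7  26] [0.516 0.991]
[314.6  47. ] [301  45  29   5  44] [0.241 0.698]
[311.8  65.6] [302  54  20  24 258] [0.284 0.591]
[355.  102.1] [327  77  58  44 658] [0.482 0.478]
[395.2 119.7] [370  92  50  48 775] [0.613 0.456]
[ 60.3 110.4] [ 50 104  20  14 188] [-0.222  0.028]
[ 44.1 121.8] [ 31 117  26  11 173] [-0.221 -0.031]
[ 25.3 134.1] [ 13 127  25  15 216] [-0.224 -0.094]
[321.4 144.2] [312 128  20  33 242] [0.48  0.258]
[  7.4 146.8] [  0 140  19  15 143] [-0.223 -0.153]
[392.  162.8] [389 156   7  14  51] [0.669 0.281]
[309.6 165.7] [301 160  18  12 123] [0.491 0.167]
[371.1 211.5] [367 204   9  16  62] [0.686 0.097]
[282.8 247.8] [275 241  17  14 189] [ 0.559 -0.097]
[213.1 281. ] [198 268  31  26 417] [ 0.477 -0.242]
[325.5 278.9] [315 271  21  17 227] [ 0.676 -0.125]
[251.7 295.2] [242 286  21  21 280] [ 0.563 -0.233]
[323.7 288.4] [320 286   9   6  36] [ 0.682 -0.148]
[185.8 330.4] [175 314  25  36 284] [ 0.495 -0.36 ]
[297.3 325. ] [288 315  19  21 309] [ 0.674 -0.248]
[347.1 397.1] [303 374 104  46 277] [ 0.815 -0.33 ]
```

View pics/c1.png

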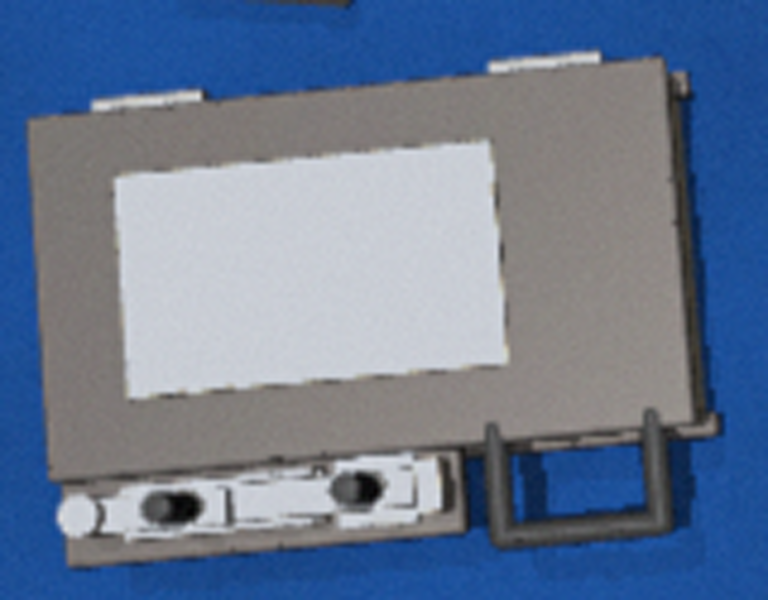

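View pics/c2.png

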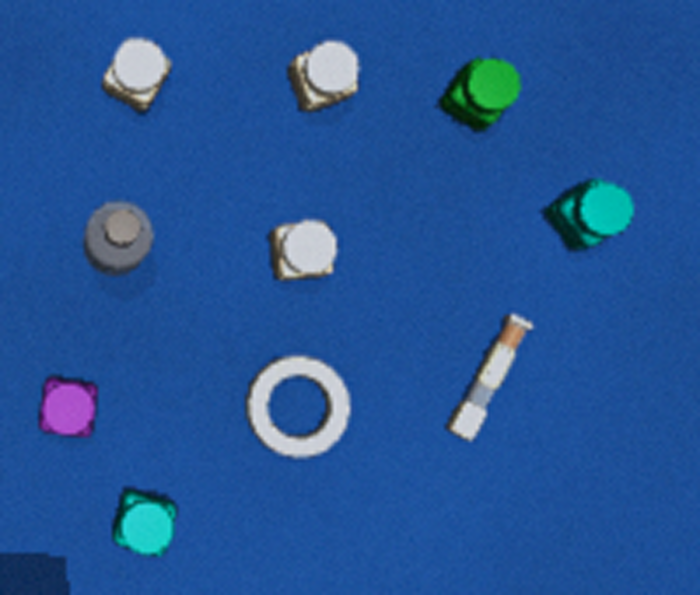

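The crops confirm it. There are three white-capped cream pots and a single tube, with its cap and foot in white. The keeper post is at about crop-1 (165,507) and the knob at (350,490). Next I'll get the case pose and the object positions.

```bash
cat >> h.py <<'E'
def to(p,yaw=None):
    """shift/turn in tool axes from the present pose to world TCP p, yaw"""
    s=robot.sense(); x,y,z=s['tool_pos']; ps=s['tcp_rot'][2]
    d=np.array(p)-s['tool_pos']; c,n=np.cos(ps),np.sin(ps)
    t=0 if yaw is None else -((yaw-ps+np.pi)%(2*np.pi)-np.pi)
    return np.round([d[0]*c+d[1]*n, d[0]*n-d[1]*c, -d[2], t],4)
E
python3 - <<'E'
from h import *
d=shot('top'); s=shot('scene')
def P(u,v,z): return onz(d,u/4.8+115-.4,v/4.8+125-.4,z)[:2]
lid=np.array([P(30,120,.078),P(663,58,.078),P(693,423,.078),P(50,480,.078)])
print(lid.round(4), [np.linalg.norm(lid[i]-lid[i-1]).round(4) for i in range(4)])
cs=np.array([[80,142.5],[80,-142.5],[-80,-142.5],[-80,142.5]])/1000
ang=np.mean([np.arctan2(*(lid[a]-lid[b])[::-1])-o for a,b,o in((0,1,np.pi/2),(3,2,np.pi/2),(0,3,0),(1,2,0))])
c=lid.mean(0); print('case',c,ang)
R=np.array([[np.cos(ang),-np.sin(ang)],[np.sin(ang),np.cos(ang)]])
for n,u,v,z,m in(('post',158,507,.12,(-.1,.08)),('knob',345,490,.12,(-.1,0)),('bar',582,530,.079,(-.125,-.09)),('pivot',82,515,.09,(-.1,.125))):
    print(n,P(u,v,z).round(4),(c+R@m).round(4))
pts=np.array([[-.1,.08,.12],[-.1,0,.12],[-.125,-.09,.073],[-.08,-.1425,.078],[-.08,.1425,.078],[.08,-.1425,.078]])
w=np.c_[(pts[:,:2]@R.T+c),pts[:,2]]
im=s['img'][:,:,::-1].copy()
for q in proj(s,w): cv2.drawMarker(im,tuple(int(v) for v in q.round()),(0,0,255),0,6,1)
cv2.imwrite('pics/c3.png',cv2.resize(im[110:260,260:410],None,fx=4,fy=4))
E
```

```text
[[0.6647 0.3041]
 [0.6916 0.0207]
 [0.5301 0.006 ]
 [0.5041 0.2901]] [np.float64(0.1612), np.float64(0.2846), np.float64(0.1621), np.float64(0.2853)]
case [0.59763485 0.15525375] 0.09094289282989718
post [0.492  0.2253] [0.4908 0.2258]
knob [0.4995 0.1467] [0.498  0.1462]
bar [0.4833 0.0539] [0.4813 0.0543]
pivot [0.4887 0.2702] [0.4867 0.2707]
```

View pics/c3.png

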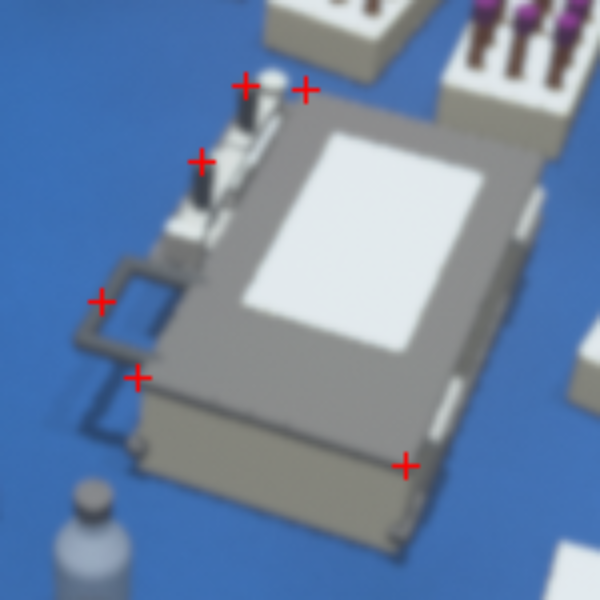

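```bash
cat >> h.py <<'E'
C=np.array([.5985,.155]); A=.091
RC=np.array([[np.cos(A),-np.sin(A)],[np.sin(A),np.cos(A)]])
def cw(x,y,z): return np.r_[C+RC@np.array([x,y]),z]
E
python3 - <<'E'
from h import *
print(to([.52,-.15,.2],A+np.pi/2)); print(to(cw(-.1,.08,.17),A+np.pi/2))
E
```

```text
[ 0.4393 -0.2838 -0.0077 -1.319 ]
[ 0.5388 -0.6471  0.0223 -1.319 ]
```

```bash
python3 -m creep '[[[0.439,-0.284,-0.008],-1.319,-1],[[0.439,-0.284,-0.008],-1.319,-1],[[0.439,-0.284,-0.008],-1.319,-1],[[0.439,-0.284,-0.008],-1.319,-1],[[0.439,-0.284,-0.008],-1.319,-1],[[0.439,-0.284,-0.008],-1.319,-1],[[0.439,-0.284,-0.008],-1.319,-1],[[0.439,-0.284,-0.008],-1.319,-1],[[0.439,-0.284,-0.008],-1.319,-1],[[0.439,-0.284,-0.008],-1.319,-1],[[0.539,-0.647,0.022],-1.319,-1],[[0.539,-0.647,0.022],-1.319,-1],[[0.539,-0.647,0.022],-1.319,-1],[[0.539,-0.647,0.022],-1.319,-1],[[0.539,-0.647,0.022],-1.319,-1],[[0.539,-0.647,0.022],-1.319,-1],[[0.539,-0.647,0.022],-1.319,-1],[[0.539,-0.647,0.022],-1.319,-1],[[0.539,-0.647,0.022],-1.319,-1],[[0.539,-0.647,0.022],-1.319,-1]]' 30
python3 -c "
from h import *
print(to(cw(-.1,.08,.095),A+np.pi/2))"
```

```text
clock: 2.3
tool_pos: [0.4914, 0.2262, 0.1703]
tcp_rot: [-3.141, 0.0, 1.664]
ft_force: [-0.2, -0.8, -0.1]
grip_width: 0.0855
grip_force: 0.0
[-0.0006  0.0002  0.0753  0.0024]
```

```bash
python3 -m creep '[[[0,0,0.03],0,-1],[[0,0,0.06],0,-1],[[0,0,0.075],0,-1],[[0,0,0.075],0,0],[[0,0,0.075],0,0.5],[[0,0,0.075],0,1],[[0,0,0.075],0,1],[[0,0,0.075],0,1],[[0,0,0.075],0,1],[[0,0,0.075],0,1],[[0,0,0.075],0,1],[[0,0,0.075],0,1]]' 30
```

```text
clock: 3.5
tool_pos: [0.4918, 0.2254, 0.0955]
tcp_rot: [-3.141, 0.0, 1.662]
ft_force: [1.0, 0.6, 0.1]
grip_width: 0.0002
grip_force: 0.0
```

```bash
python3 - <<'E'
from h import *
d=shot('scene'); t=shot('top')
a=cv2.resize(d['img'][90:240,250:350],None,fx=4,fy=4); b=cv2.resize(t['img'][160:310,80:180],None,fx=4,fy=4)
cv2.imwrite('pics/g1.png',np.hstack([a,b])[:,:,::-1])
E
```

```text
(no output)
```

View pics/g1.png

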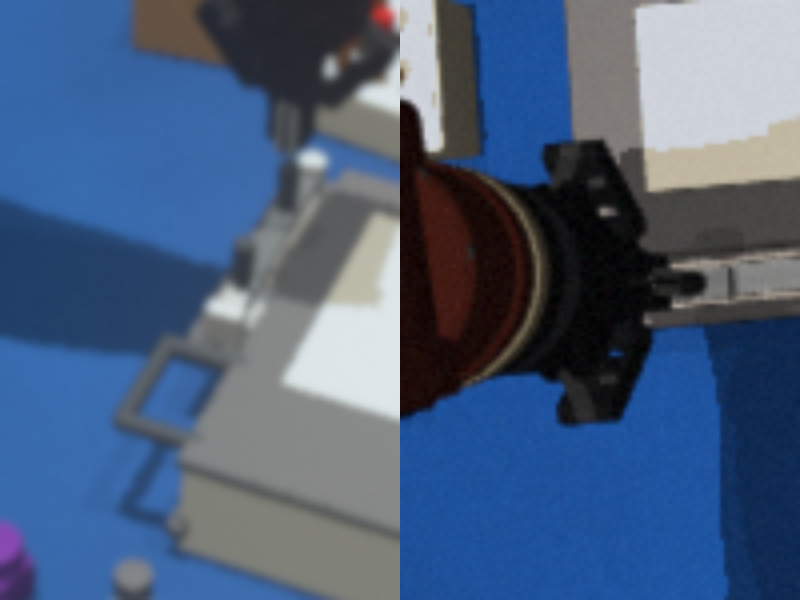

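```bash
python3 - <<'E'
from h import *
d=shot('scene'); t=shot('top'); s=robot.sense(); p=s['tool_pos']
print(s['grip_width'],p)
for n,c,o in(('scene',d,(250,90)),('top',t,(80,160))):
    for z in(0,.02,.05): print(n,z,((proj(c,p+[0,0,z])[0]-o)*4).round())
    print('post top',((proj(c,cw(-.1,.08,.12))[0]-o)*4).round(), 'base',((proj(c,cw(-.1,.08,.086))[0]-o)*4).round())
E
```

```text
0.00011437207453702339 [0.49182248 0.22539985 0.09551498]
scene 0 [285. 196.]
scene 0.02 [287. 171.]
scene 0.05 [290. 132.]
post top [287. 165.] base [283. 207.]
top 0 [288. 282.]
top 0.02 [273. 281.]
top 0.05 [250. 281.]
post top [269. 282.] base [294. 282.]
```

```bash
python3 -m creep '[[[0,0,-0.03],0,1],[[0,0,-0.06],0,1],[[0,0,-0.06],0,1],[[0,0,-0.06],0,1]]' 30; python3 - <<'E'
from h import *
d=shot('scene'); t=shot('top'); p=robot.sense()['tool_pos']
for n,c,o in(('scene',d,(250,60)),('top',t,(80,160))):
    print(n,((proj(c,p)[0]-o)*4).round())
a=cv2.resize(d['img'][60:210,250:350],None,fx=4,fy=4); b=cv2.resize(t['img'][160:310,80:180],None,fx=4,fy=4)
cv2.imwrite('pics/g2.png',np.hstack([a,b])[:,:,::-1])
E
```

```text
clock: 4.1
tool_pos: [0.4924, 0.2255, 0.1561]
tcp_rot: [3.14, -0.0, 1.662]
ft_force: [-0.1, 0.7, -0.3]
grip_width: 0.0001
grip_force: 0.0
scene [290. 240.]
top [242. 281.]
```

View pics/g2.png

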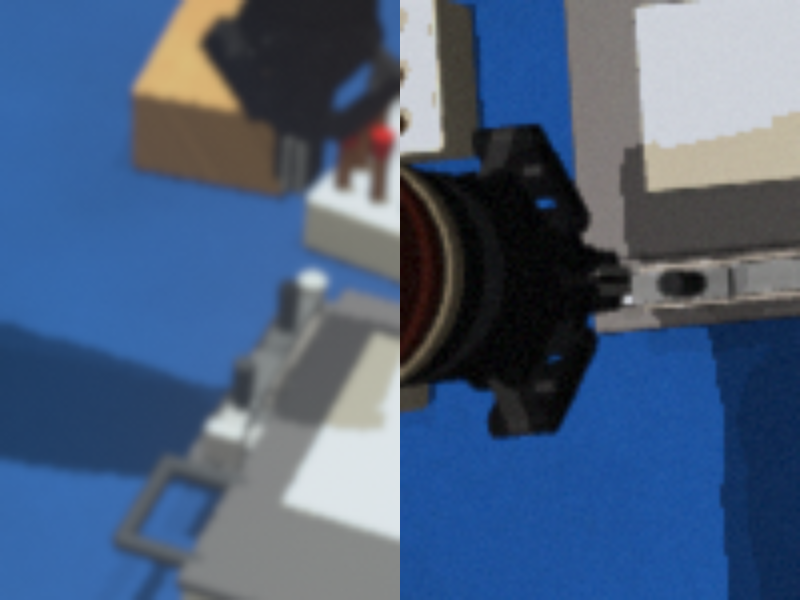

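The scene view shows the shut fingertips at crop (295,190), while the projected TCP is at (290,240). The tips are therefore about 40 mm higher than the reported TCP, and the post is untouched at (685,283) in the right panel. I'll test this carefully with a lower grip.

```bash
python3 -m creep '[[[0,0,0],0,-1],[[0,0,0],0,-1],[[0,0,0],0,-1],[[0,0,0.03],0,-1],[[0,0,0.06],0,-1],[[0,0,0.07],0,-1],[[0,0,0.08],0,-1],[[0,0,0.086],0,-1],[[0,0,0.086],0,-1],[[0,0,0.086],0,0],[[0,0,0.086],0,0.5],[[0,0,0.086],0,1],[[0,0,0.086],0,1],[[0,0,0.086],0,1],[[0,0,0.086],0,1],[[0,0,0.086],0,1]]' 30
```

```text
clock: 5.8
tool_pos: [0.492, 0.2254, 0.0698]
tcp_rot: [3.141, 0.0, 1.662]
ft_force: [-0.4, 0.1, 2.9]
grip_width: 0.0123
grip_force: 29.2
```

Gripped at 12 mm, so the tips are about 38 mm above the reported TCP. I'll take a deeper hold and swing the keeper.

```bash
python3 -m creep '[[[0,0,0],0,0.3],[[0,0,0],0,0.3],[[0,0,0.011],0,0.3],[[0,0,0.011],0,1],[[0,0,0.011],0,1],[[0,0,0.011],0,1],[[0.001,-0.009,0.011],0,1],[[0.0036,-0.0175,0.011],0,1],[[0.008,-0.0254,0.011],0,1],[[0.0136,-0.0323,0.011],0,1],[[0.0207,-0.0379,0.011],0,1],[[0.0287,-0.0419,0.011],0,1],[[0.0374,-0.0443,0.011],0,1],[[0.045,-0.045,0.011],0,1],[[0.046,-0.045,0.011],0,1],[[0.046,-0.045,0.011],0,1]]' 30
```

```text
clock: 7.4
tool_pos: [0.4444, 0.265, 0.059]
tcp_rot: [3.139, 0.005, 1.66]
ft_force: [6.5, -11.6, -4.7]
grip_width: 0.0126
grip_force: 30.2
```

```bash
python3 -m creep '[[[0,0,0],0,0],[[0,0,0],0,-0.5],[[0,0,0],0,-0.5],[[0,0,-0.03],0,-0.5],[[0,0,-0.06],0,-0.5],[[0,0,-0.06],0,-0.5],[[-0.05,0.02,-0.06],0,-0.5],[[-0.1,0.045,-0.06],0,-0.5],[[-0.126,0.045,-0.06],0,-0.5],[[-0.126,0.045,-0.06],0,-0.5],[[-0.126,0.045,-0.06],0,-0.5]]' 30
python3 -c "
from h import *
print(to(cw(-.1,0,.058),A+np.pi/2)); t=shot('top','t1.png'); cv2.imwrite('pics/t1.png',cv2.resize(t['img'][150:270,100:280,::-1],None,fx=4,fy=4))"
```

```text
clock: 8.5
tool_pos: [0.499, 0.1454, 0.1182]
tcp_rot: [-3.141, -0.0, 1.66]
ft_force: [0.4, 0.5, 0.7]
grip_width: 0.064
grip_force: 0.0
[ 0.0006 -0.0001  0.0602 -0.0016]
```

View pics/t1.png

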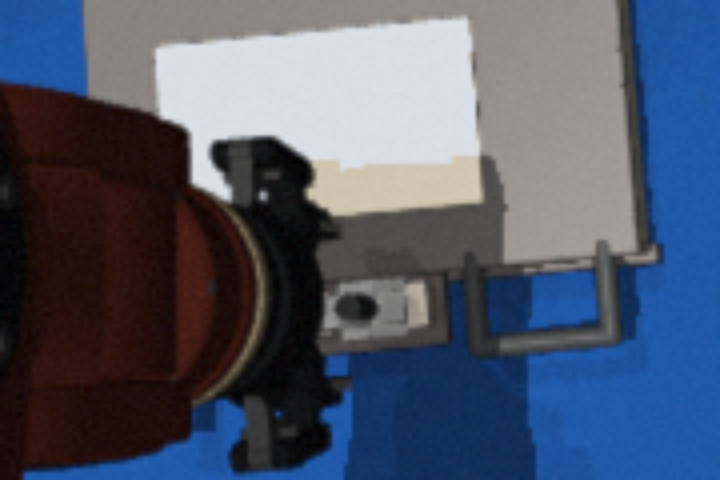

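The picture shows the knob at (355,308) in line with the fingers; the arm hides the keeper. Next I draw the bolt.

```bash
python3 -m creep '[[[0,0,0.03],0,-0.5],[[0,0,0.059],0,-0.5],[[0,0,0.059],0,-0.5],[[0,0,0.059],0,0.5],[[0,0,0.059],0,1],[[0,0,0.059],0,1],[[0,0,0.059],0,1],[[0,0,0.059],0,1],[[0.01,0,0.059],0,1],[[0.02,0,0.059],0,1],[[0.03,0,0.059],0,1],[[0.04,0,0.059],0,1],[[0.046,0,0.059],0,1],[[0.05,0,0.059],0,1],[[0.05,0,0.059],0,1]]' 40
python3 -c "
from h import *
print(RC.T@(robot.sense()['tool_pos'][:2]-C))"
```

```text
clock: 10.05
tool_pos: [0.4963, 0.194, 0.0613]
tcp_rot: [3.138, 0.004, 1.661]
ft_force: [2.9, -9.5, 7.5]
grip_width: 0.0124
grip_force: 39.6
[-0.09819318  0.04809462]
```

```bash
python3 -m creep '[[[0.047,0,0],0,1],[[0,0,0],0,0.5],[[0,0,0],0,-0.3],[[0,0,-0.03],0,-0.3],[[0,0,-0.06],0,-0.3],[[0,0,-0.06],0,0],[[-0.05,-0.01,-0.06],0,0],[[-0.1,-0.027,-0.06],0,0],[[-0.138,-0.027,-0.06],0,0],[[-0.138,-0.027,-0.06],0,0],[[-0.138,-0.027,-0.06],0,0]]' 40
python3 -c "
from h import *
print(RC.T@(robot.sense()['tool_pos'][:2]-C),to(cw(-.125,-.09,.018),A+np.pi/2))"
```

```text
clock: 11.15
tool_pos: [0.4801, 0.0547, 0.1193]
tcp_rot: [-3.141, -0.0, 1.659]
ft_force: [-0.1, -0.3, 0.1]
grip_width: 0.0425
grip_force: 0.0
[-0.12702919 -0.08912035] [-0.0009  0.002   0.1013 -0.0031]
```

My first row there was a slip: it pushed sideways for 0.1 s. I'll check the latch before going on.

```bash
python3 - <<'E'
from h import *
t=shot('top'); d=shot('scene')
for p in((-.1,.048,.12),(-.1,.048,.086),(-.145,.125,.12),(-.145,.125,.086)): print(((proj(t,cw(*p))[0]-(100,150))*4).round(),((proj(d,cw(*p))[0]-(270,100))*4).round())
a=cv2.resize(t['img'][150:270,100:200],None,fx=4,fy=4); b=cv2.resize(d['img'][100:220,270:370],None,fx=4,fy=4)
cv2.imwrite('pics/t2.png',np.hstack([a,b])[:,:,::-1])
E
```

```text
[252. 316.] [189. 155.]
[275. 317.] [185. 197.]
[106. 419.] [166.  67.]
[135. 416.] [164. 109.]
```

View pics/t2.png

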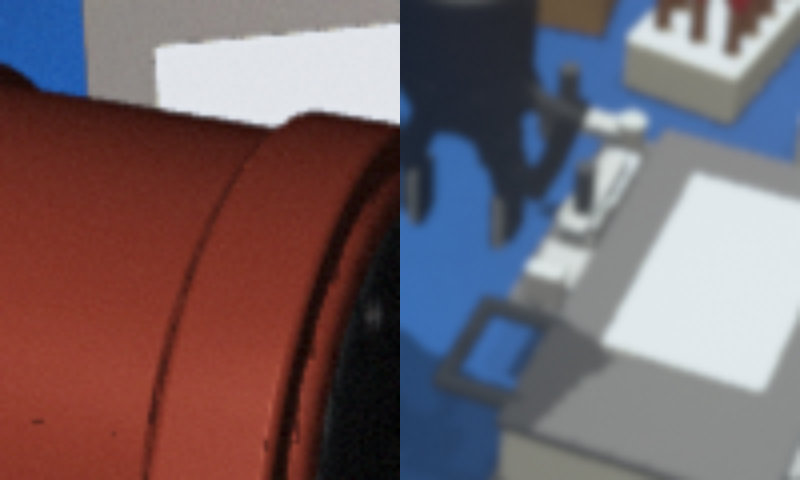

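The scene panel shows the keeper post swung out at (570,70). The knob at (585,162) sits perhaps 5 mm short of fully drawn, so I'll redraw the bolt.

```bash
python3 -m creep '[[[0.05,0.01,0],0,-0.3],[[0.1,0.027,0],0,-0.3],[[0.134,0.027,0],0,-0.3],[[0.134,0.027,0],0,-0.3],[[0.134,0.027,0.03],0,-0.3],[[0.134,0.027,0.058],0,-0.3],[[0.134,0.027,0.058],0,-0.3],[[0.134,0.027,0.058],0,0.5],[[0.134,0.027,0.058],0,1],[[0.134,0.027,0.058],0,1],[[0.134,0.027,0.058],0,1],[[0.134,0.027,0.058],0,1],[[0.137,0.027,0.058],0,1],[[0.139,0.027,0.058],0,1],[[0.141,0.027,0.058],0,1],[[0.141,0.027,0.058],0,1]]' 40
python3 -c "
from h import *
print(RC.T@(robot.sense()['tool_pos'][:2]-C))"
```

```text
clock: 12.85
tool_pos: [0.496, 0.1984, 0.0634]
tcp_rot: [3.138, 0.001, 1.662]
ft_force: [1.1, -1.1, 6.5]
grip_width: 0.0121
grip_force: 39.3
[-0.09816256  0.05249873]
```

```bash
python3 -m creep '[[[0.002,0,0],0,1],[[0.004,0,0],0,1],[[0.006,0,0],0,1],[[0.006,0,0],0,1]]' 40
python3 -c "
from h import *
print(RC.T@(robot.sense()['tool_pos'][:2]-C))"
```

```text
clock: 13.25
tool_pos: [0.4956, 0.203, 0.0634]
tcp_rot: [3.138, 0.004, 1.661]
ft_force: [1.5, -8.1, 6.9]
grip_width: 0.0124
grip_force: 39.4
[-0.09816418  0.05712999]
```

```bash
python3 -m creep '[[[0,0,0],0,0.5],[[0,0,0],0,-0.3],[[0,0,0],0,-0.3],[[0,0,-0.03],0,-0.3],[[0,0,-0.06],0,-0.3],[[0,0,-0.06],0,0],[[-0.05,-0.01,-0.06],0,0],[[-0.1,-0.027,-0.06],0,0],[[-0.147,-0.026,-0.06],0,0],[[-0.147,-0.026,-0.06],0,0],[[-0.147,-0.026,-0.06],0,0]]' 40
python3 -c "
from h import *
print(RC.T@(robot.sense()['tool_pos'][:2]-C),to(cw(-.125,-.09,.018),A+np.pi/2))
d=shot('scene'); cv2.imwrite('pics/s3.png',cv2.resize(d['img'][110:210,280:360,::-1],None,fx=6,fy=6,interpolation=cv2.INTER_CUBIC))
for y in(0,.039,.048): print(y,((proj(d,cw(-.1,y,.12))[0]-(280,110))*6).round(),((proj(d,cw(-.1,y,.086))[0]-(280,110))*6).round())"
```

```text
clock: 14.35
tool_pos: [0.4811, 0.0548, 0.1211]
tcp_rot: [-3.141, -0.0, 1.659]
ft_force: [0.5, 0.4, 0.4]
grip_width: 0.0426
grip_force: 0.0
[-0.12605383 -0.08912456] [-0.0009  0.0011  0.1031 -0.0028]
0 [180. 242.] [176. 306.]
0.039 [215. 185.] [210. 249.]
0.048 [223. 172.] [218. 236.]
```

View pics/s3.png

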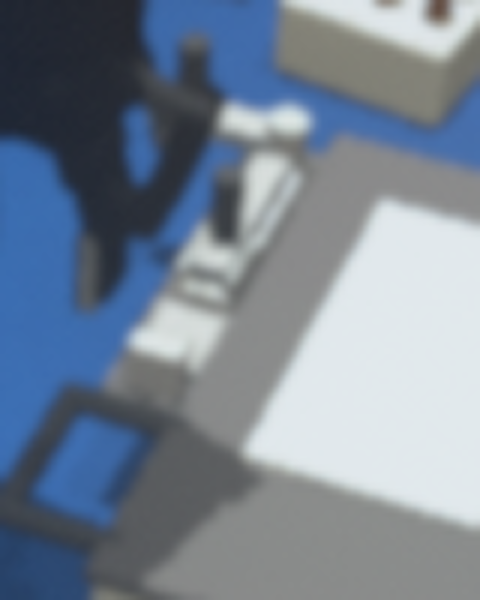

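The knob is now at crop (230,168), which matches fully drawn (223,172), and the keeper is out at (195,45). Next is the handle.

```bash
python3 -m creep '[[[0,0.001,0.03],0,0],[[0,0.001,0.06],0,0],[[0,0.001,0.085],0,0],[[0,0.001,0.103],0,0],[[0,0.001,0.103],0,0],[[0,0.001,0.103],0,0.5],[[0,0.001,0.103],0,1],[[0,0.001,0.103],0,1],[[0,0.001,0.103],0,1],[[0,0.001,0.103],0,1]]' 40
python3 -c "
from h import *
print(RC.T@(robot.sense()['tool_pos'][:2]-C))"
```

```text
clock: 15.4
tool_pos: [0.4842, 0.0564, 0.0203]
tcp_rot: [3.137, -0.0, 1.662]
ft_force: [4.5, 3.3, -0.8]
grip_width: 0.0104
grip_force: 39.4
[-0.12277609 -0.08783253]
```

```bash
python3 -m creep '[[[0,0.0004,-0.01],0,1],[[0,0.0015,-0.02],0,1],[[0,0.003,-0.03],0,1],[[0,0.005,-0.041],0,1],[[0,0.0106,-0.06],0,1],[[0,0.0181,-0.079],0,1],[[0,0.0181,-0.079],0,1]]' 50
python3 -c "
from h import *
print(RC.T@(robot.sense()['tool_pos'][:2]-C))"
```

```text
clock: 16.1
tool_pos: [0.5017, 0.0579, 0.1005]
tcp_rot: [3.138, -0.0, 1.662]
ft_force: [-1.5, 2.4, 1.8]
grip_width: 0.0102
grip_force: 49.5
[-0.10519129 -0.0878833 ]
```

```bash
python3 -m creep '[[[0,0.009,-0.019],0,1],[[0,0.020,-0.036],0,1],[[0,0.033,-0.052],0,1],[[0,0.0475,-0.0665],0,1],[[0,0.063,-0.08],0,1],[[0,0.080,-0.091],0,1],[[0,0.098,-0.101],0,1],[[0,0.117,-0.109],0,1],[[0,0.137,-0.115],0,1],[[0,0.157,-0.119],0,1],[[0,0.177,-0.121],0,1],[[0,0.198,-0.121],0,1],[[0,0.218,-0.119],0,1],[[0,0.225,-0.118],0,1],[[0,0.225,-0.118],0,1]]' 50
python3 -c "
from h import *
print(RC.T@(robot.sense()['tool_pos'][:2]-C))
shot('scene','s4.png')"
```

```text
clock: 17.6
tool_pos: [0.7259, 0.0789, 0.2164]
tcp_rot: [3.138, -0.001, 1.663]
ft_force: [1.2, 4.6, 5.6]
grip_width: 0.0101
grip_force: 54.2
[ 0.11999036 -0.08736024]
```

View pics/s4.png

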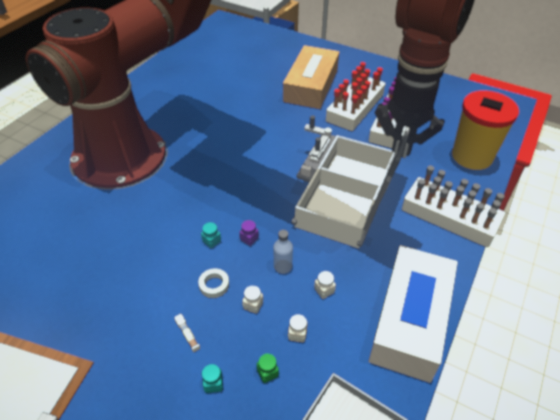

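The lid is fully up at its stop (handle near (400,130)), both compartments are empty, and all the parts are where they were. I'll release the handle and measure the parts.

```bash
python3 -m creep '[[[0,0,0],0,0.5],[[0,0,0],0,-0.2],[[0,0,0],0,-0.2],[[0,0,-0.03],0,-0.2],[[0,0,-0.06],0,-0.2],[[0,0,-0.06],0,-0.2],[[0,-0.05,-0.06],0,-0.2],[[0,-0.1,-0.06],0,-0.2],[[-0.05,-0.15,-0.06],0,-0.2],[[-0.1,-0.2,-0.06],0,-0.2],[[-0.1,-0.24,-0.06],0,-0.2],[[-0.1,-0.24,-0.06],0,-0.2]]' 40
cat > m.py <<'E'
from h import *
d=shot('top'); s=shot('scene')
h=cv2.cvtColor(d['img'],cv2.COLOR_RGB2HSV)
m=255-cv2.inRange(h,np.array((100,120,0)),np.array((125,255,255)))
W=cv2.inRange(h,np.array((0,0,150)),np.array((180,70,255)))
n,l,st,c=cv2.connectedComponentsWithStats(m)
for i in range(1,n):
    if not(120<st[i,4]<900): continue
    w=((l==i)&(W>0)); 
    if w.sum()<80: continue
    v,u=np.nonzero(l==i); vc,uc=np.nonzero(w)
    top=onz(d,uc.mean(),vc.mean(),.05)[:2]
    p=np.array([onz(d,a,b,.018)[:2] for a,b in zip(u,v)],np.float32)
    r=cv2.minAreaRect(p*1000); o=np.linalg.eigh(np.cov(p.T)); ax=o[1][:,1]
    print(c[i].round(1),st[i,4],'cap',top.round(4),'ctr',p.mean(0).round(4),'rect',np.round(r[0]),np.round(r[1]),round(r[2],1),'axis',round(np.degrees(np.arctan2(ax[1],ax[0])),1))
E
python3 m.py
```

```text
clock: 18.85
tool_pos: [0.4924, -0.0443, 0.2747]
tcp_rot: [-3.141, 0.0, 1.662]
ft_force: [-0.6, -1.2, 0.8]
grip_width: 0.0513
grip_force: 0.0
[419.3 237.6] 288 cap [ 0.4756 -0.3325] ctr [ 0.4796 -0.3434] rect [ 481. -343.] [18. 84.] 62.9 axis 151.8
```

```bash
python3 -c "
from h import *
print(to([.480,-.345,.12],2.66))"
```

```text
[-0.2979 -0.0365  0.1553 -1.0013]
```

```bash
python3 -m creep '[[[-0.298,-0.036,0],-1.0,0],[[-0.298,-0.036,0],-1.0,0],[[-0.298,-0.036,0],-1.0,0],[[-0.298,-0.036,0],-1.0,0],[[-0.298,-0.036,0],-1.0,0],[[-0.298,-0.036,0],-1.0,0],[[-0.298,-0.036,0.05],-1.0,0],[[-0.298,-0.036,0.1],-1.0,0],[[-0.298,-0.036,0.155],-1.0,0],[[-0.298,-0.036,0.155],-1.0,0],[[-0.298,-0.036,0.155],-1.0,0],[[-0.298,-0.036,0.155],-1.0,0]]' 40
python3 m.py; python3 -c "
from h import *
print(to([.480,-.345,-.02],2.66))"
```

```text
clock: 20.15
tool_pos: [0.4869, -0.3445, 0.1238]
tcp_rot: [-3.14, 0.004, 2.662]
ft_force: [-0.3, -0.3, 1.1]
grip_width: 0.0427
grip_force: 0.0
[318.7 150.4] 283 cap [ 0.6715 -0.1211] ctr [ 0.6749 -0.1221] rect [ 676. -122.] [36. 43.] 60.5 axis 156.9
[372.2 150.9] 307 cap [ 0.6698 -0.2395] ctr [ 0.6733 -0.2421] rect [ 674. -243.] [40. 44.] 18.6 axis 133.6
[366.1 201. ] 279 cap [ 0.5589 -0.2246] ctr [ 0.5605 -0.2274] rect [ 560. -227.] [36. 40.] 0.2 axis 106.9
[364.8 245.8] 478 cap [ 0.4627 -0.2181] ctr [ 0.4608 -0.2237] rect [ 460. -223.] [62. 64.] 0.3 axis 80.1
[ 0.0063 -0.0034  0.1442  0.0021]
```

```bash
python3 -m creep '[[[0.006,-0.003,0.04],0,0],[[0.006,-0.003,0.08],0,0],[[0.006,-0.003,0.12],0,0],[[0.006,-0.003,0.14],0,0],[[0.006,-0.003,0.148],0,0],[[0.006,-0.003,0.154],0,0],[[0.006,-0.003,0.154],0,0]]' 40
python3 -c "
from h import *
print(to([.480,-.345,-.04],2.66))"
```

```text
clock: 20.95
tool_pos: [0.4798, -0.3443, -0.032]
tcp_rot: [-3.141, 0.002, 2.662]
ft_force: [0.2, -0.1, -0.2]
grip_width: 0.0426
grip_force: 0.0
[-0.0005 -0.0005  0.008   0.0019]
```

```bash
python3 -m creep '[[[0,0,0],0,0.3],[[0,0,0],0,0.6],[[0,0,0],0,1],[[0,0,0],0,1],[[0,0,0],0,1],[[0,0,0],0,1]]' 40
```

```text
clock: 21.55
tool_pos: [0.4797, -0.3443, -0.0318]
tcp_rot: [-3.141, 0.002, 2.662]
ft_force: [-0.5, 1.0, 7.4]
grip_width: 0.0147
grip_force: 40.3
```

```bash
python3 -m creep '[[[0,0,-0.02],0,1],[[0,0,-0.06],0,1],[[0,0,-0.11],0,1],[[0,0,-0.16],0,1],[[0,0,-0.17],0,1],[[0,0,-0.17],0,1]]' 50
python3 -c "
from h import *
print(to(cw(0,.0775,.13),A+np.pi))"
```

```text
clock: 22.15
tool_pos: [0.4801, -0.3447, 0.1394]
tcp_rot: [-3.14, 0.005, 2.662]
ft_force: [-0.3, 0.4, -1.1]
grip_width: 0.0143
grip_force: 50.1
[ 0.1675  0.5632  0.0094 -0.5707]
```

```bash
python3 -m creep '[[[0.014,0.047,0],-0.05,1],[[0.028,0.094,0],-0.1,1],[[0.042,0.141,0],-0.15,1],[[0.056,0.188,0],-0.2,1],[[0.07,0.235,0],-0.25,1],[[0.084,0.282,0],-0.3,1],[[0.098,0.329,0],-0.35,1],[[0.112,0.375,0],-0.4,1],[[0.126,0.422,0],-0.45,1],[[0.14,0.469,0],-0.5,1],[[0.154,0.516,0],-0.54,1],[[0.167,0.563,0.009],-0.57,1],[[0.167,0.563,0.009],-0.57,1],[[0.167,0.563,0.009],-0.57,1],[[0.167,0.563,0.009],-0.57,1],[[0.167,0.563,0.009],-0.57,1]]' 50
python3 -c "
from h import *
print(to(cw(0,.0775,-.02),A+np.pi))"
```

```text
clock: 23.75
tool_pos: [0.5906, 0.2318, 0.1273]
tcp_rot: [-3.141, -0.0, -3.053]
ft_force: [0.5, 0.1, -0.2]
grip_width: 0.0141
grip_force: 50.1
[-0.0009  0.0003  0.1473 -0.0025]
```

```bash
python3 -m creep '[[[0,0,0.04],0,1],[[0,0,0.08],0,1],[[0,0,0.12],0,1],[[0,0,0.14],0,1],[[0,0,0.149],0,1],[[0,0,0.149],0,1],[[0,0,0.149],0,0.6],[[0,0,0.149],0,0.2],[[0,0,0.149],0,0.2],[[0,0,0.149],0,0.2],[[0,0,0.1],0,0.2],[[0,0,0.05],0,0.2],[[0,0,0],0,0.2],[[0,0,-0.02],0,0.2],[[0,0,-0.02],0,0.2]]' 50
python3 -c "
from h import *
print(to([.559,-.225,.14],A+np.pi/2))"
```

```text
clock: 25.25
tool_pos: [0.5931, 0.2336, 0.1527]
tcp_rot: [3.141, 0.007, -3.051]
ft_force: [0.1, -0.1, -0.5]
grip_width: 0.034
grip_force: 0.0
[ 0.0754 -0.4537  0.0127  1.5702]
```

```bash
python3 -m creep '[[[0.008,-0.045,0],0.15,0.2],[[0.016,-0.09,0],0.3,0],[[0.024,-0.135,0],0.45,-0.4],[[0.032,-0.18,0],0.6,-0.4],[[0.04,-0.225,0],0.75,-0.4],[[0.048,-0.27,0],0.9,-0.4],[[0.056,-0.315,0],1.05,-0.4],[[0.064,-0.36,0],1.2,-0.4],[[0.072,-0.405,0],1.35,-0.4],[[0.075,-0.454,0.013],1.5,-0.4],[[0.075,-0.454,0.013],1.6,-0.4],[[0.075,-0.454,0.013],1.6,-0.4],[[0.075,-0.454,0.013],1.6,-0.4],[[0.075,-0.454,0.013],1.6,-0.4]]' 40
python3 m.py; python3 -c "
from h import *
print(to([.559,-.225,-.025],1.62))"
```

```text
clock: 26.65
tool_pos: [0.557, -0.2247, 0.1346]
tcp_rot: [-3.142, -0.0, 1.636]
ft_force: [0.4, 0.8, -0.2]
grip_width: 0.06
grip_force: 0.0
[318.7 150.4] 283 cap [ 0.6712 -0.1212] ctr [ 0.6749 -0.1221] rect [ 676. -122.] [36. 43.] 60.5 axis 156.9
[313.2 197.4] 312 cap [ 0.5747 -0.1122] ctr [ 0.5683 -0.1099] rect [ 568. -110.] [43. 43.] 0.1 axis 152.5
[-0.0003  0.0018  0.1598  0.0147]
```

```bash
python3 -m creep '[[[0,0.002,0.04],0.015,-0.4],[[0,0.002,0.08],0.015,-0.4],[[0,0.002,0.12],0.015,-0.4],[[0,0.002,0.15],0.015,-0.4],[[0,0.002,0.16],0.015,-0.4],[[0,0.002,0.16],0.015,-0.4],[[0,0.002,0.16],0.015,0],[[0,0.002,0.16],0.015,0.4],[[0,0.002,0.16],0.015,1],[[0,0.002,0.16],0.015,1],[[0,0.002,0.16],0.015,1],[[0,0.002,0.16],0.015,1]]' 40
python3 -c "
from h import *
print(to(cw(0,-.11,.14),A+np.pi/2))"
```

```text
clock: 27.95
tool_pos: [0.5606, -0.2267, -0.0227]
tcp_rot: [3.138, 0.002, 1.617]
ft_force: [-0.0, 0.2, 7.8]
grip_width: 0.0334
grip_force: 39.7
[ 0.2697  0.0604 -0.1627 -0.0448]
```

```bash
python3 -m creep '[[[0,0,-0.02],0,1],[[0,0,-0.06],0,1],[[0,0,-0.11],0,1],[[0,0,-0.16],0,1],[[0,0,-0.163],0,1],[[0.04,0.01,-0.163],-0.01,1],[[0.08,0.02,-0.163],-0.02,1],[[0.12,0.03,-0.163],-0.03,1],[[0.16,0.04,-0.163],-0.04,1],[[0.2,0.05,-0.163],-0.045,1],[[0.24,0.06,-0.163],-0.045,1],[[0.27,0.06,-0.163],-0.045,1],[[0.27,0.06,-0.163],-0.045,1],[[0.27,0.06,-0.163],-0.045,1]]' 50
python3 -c "
from h import *
print(to(cw(0,-.11,-.015),A+np.pi/2))"
```

```text
clock: 29.35
tool_pos: [0.6066, 0.0472, 0.1381]
tcp_rot: [3.141, 0.001, 1.663]
ft_force: [0.8, 1.0, -0.6]
grip_width: 0.0334
grip_force: 49.2
[-0.0019  0.0017  0.1531  0.0015]
```

```bash
python3 -m creep '[[[-0.002,0,0.04],0,1],[[-0.002,0,0.08],0,1],[[-0.002,0,0.12],0,1],[[-0.002,0,0.14],0,1],[[-0.002,0,0.152],0,1],[[-0.002,0,0.152],0,1],[[-0.002,0,0.152],0,0.1],[[-0.002,0,0.152],0,-0.1],[[-0.002,0,0.152],0,-0.1],[[-0.002,0,0.152],0,-0.1],[[-0.002,0,0.1],0,-0.1],[[-0.002,0,0.05],0,-0.1],[[0,0,0],0,-0.1],[[0,0,0],0,-0.1]]' 50
python3 -c "
from h import *
print(to([.672,-.121,.14],np.radians(59.5)))"
```

```text
clock: 30.75
tool_pos: [0.6103, 0.0465, 0.1461]
tcp_rot: [3.13, 0.003, 1.662]
ft_force: [0.7, 0.7, -0.2]
grip_width: 0.0468
grip_force: 0.0
[-0.1724  0.0462  0.0061  0.6236]
```

```bash
python3 -m creep '[[[-0.04,0.011,0],0.14,-0.4],[[-0.08,0.022,0],0.28,-0.4],[[-0.12,0.033,0],0.42,-0.4],[[-0.16,0.044,0],0.56,-0.4],[[-0.172,0.046,0],0.62,-0.4],[[-0.172,0.046,0],0.62,-0.4],[[-0.172,0.046,0],0.62,-0.4],[[-0.172,0.046,0],0.62,-0.4]]' 40
python3 -c "
from h import *
print(to([.672,-.121,-.025],np.radians(59.5)))"; python3 m.py
```

```text
clock: 31.55
tool_pos: [0.6677, -0.119, 0.1378]
tcp_rot: [3.141, -0.0, 1.045]
ft_force: [-0.4, 0.4, 0.7]
grip_width: 0.0599
grip_force: 0.0
[0.0004 0.0047 0.1628 0.0061]
```

```bash
python3 -m creep '[[[0,0.003,0.04],0,-0.4],[[0,0.003,0.08],0,-0.4],[[0,0.003,0.12],0,-0.4],[[0,0.003,0.15],0,-0.4],[[0,0.003,0.162],0,-0.4],[[0,0.003,0.162],0,-0.4],[[0,0.003,0.162],0,0],[[0,0.003,0.162],0,0.4],[[0,0.003,0.162],0,1],[[0,0.003,0.162],0,1],[[0,0.003,0.162],0,1],[[0,0.003,0.162],0,1]]' 40
python3 -c "
from h import *
print(to(cw(0,-.065,.14),A+np.pi/2))"
```

```text
clock: 32.85
tool_pos: [0.6723, -0.1225, -0.0216]
tcp_rot: [3.138, -0.001, 1.042]
ft_force: [0.0, 0.8, 6.6]
grip_width: 0.0328
grip_force: 41.7
[ 0.1494 -0.166  -0.1616 -0.6199]
```

```bash
python3 -m creep '[[[0,0,-0.02],0,1],[[0,0,-0.06],0,1],[[0,0,-0.11],0,1],[[0,0,-0.16],0,1],[[0,0,-0.162],0,1],[[0.03,-0.033,-0.162],-0.12,1],[[0.06,-0.066,-0.162],-0.24,1],[[0.09,-0.1,-0.162],-0.36,1],[[0.12,-0.133,-0.162],-0.48,1],[[0.149,-0.166,-0.162],-0.6,1],[[0.149,-0.166,-0.162],-0.62,1],[[0.149,-0.166,-0.162],-0.62,1],[[0.149,-0.166,-0.162],-0.62,1],[[0.149,-0.166,-0.162],-0.62,1]]' 50
python3 -c "
from h import *
print(to(cw(0,-.065,-.015),A+np.pi/2))"
```

```text
clock: 34.25
tool_pos: [0.6028, 0.0894, 0.1377]
tcp_rot: [3.141, 0.0, 1.659]
ft_force: [0.4, -0.3, -0.2]
grip_width: 0.0329
grip_force: 50.5
[ 0.0007  0.0017  0.1527 -0.0023]
```

```bash
python3 -m creep '[[[0,0,0.04],0,1],[[0,0,0.08],0,1],[[0,0,0.12],0,1],[[0,0,0.14],0,1],[[0,0,0.152],0,1],[[0,0,0.152],0,1],[[0,0,0.152],0,0.1],[[0,0,0.152],0,-0.1],[[0,0,0.152],0,-0.1],[[0,0,0.152],0,-0.1],[[0,0,0.1],0,-0.1],[[0,0,0.05],0,-0.1],[[0,0,0],0,-0.1],[[0,0,0],0,-0.1]]' 50
python3 -c "
from h import *
print(to([.671,-.2405,.14],np.radians(107.5)))"
```

```text
clock: 35.65
tool_pos: [0.6063, 0.0904, 0.146]
tcp_rot: [3.13, 0.002, 1.662]
ft_force: [0.7, 0.2, -0.3]
grip_width: 0.0467
grip_force: 0.0
[-0.3354  0.0344  0.006  -0.2144]
```

```bash
python3 m.py; python3 -m creep '[[[-0.05,0.005,0],-0.1,-0.4],[[-0.1,0.01,0],-0.2,-0.4],[[-0.15,0.015,0],-0.214,-0.4],[[-0.2,0.02,0],-0.214,-0.4],[[-0.25,0.025,0],-0.214,-0.4],[[-0.3,0.03,0],-0.214,-0.4],[[-0.335,0.033,0],-0.214,-0.4],[[-0.335,0.033,0],-0.214,-0.4],[[-0.335,0.033,0],-0.214,-0.4],[[-0.335,0.033,0],-0.214,-0.4]]' 40
python3 -c "
from h import *
print(to([.671,-.2405,-.025],np.radians(107.5)))"
```

```text
[372.3 150.9] 310 cap [ 0.6691 -0.2386] ctr [ 0.6735 -0.2423] rect [ 674. -242.] [38. 46.] 26.8 axis 133.5
[313.2 197.4] 315 cap [ 0.5683 -0.11  ] ctr [ 0.5682 -0.1098] rect [ 568. -110.] [43. 43.] 0.1 axis 150.8
[364.7 245.7] 479 cap [ 0.4619 -0.2187] ctr [ 0.4611 -0.2236] rect [ 461. -224.] [63. 63.] 45.0 axis 74.5
clock: 36.75
tool_pos: [0.6651, -0.2387, 0.1364]
tcp_rot: [-3.14, -0.002, 1.877]
ft_force: [0.0, 0.5, -0.3]
grip_width: 0.0599
grip_force: 0.0
[-0.0034  0.0051  0.1614  0.0004]
```

```bash
python3 -m creep '[[[-0.002,0.004,0.04],0,-0.4],[[-0.002,0.004,0.08],0,-0.4],[[-0.002,0.004,0.12],0,-0.4],[[-0.002,0.004,0.15],0,-0.4],[[-0.002,0.004,0.161],0,-0.4],[[-0.002,0.004,0.161],0,-0.4],[[-0.002,0.004,0.161],0,0],[[-0.002,0.004,0.161],0,0.4],[[-0.002,0.004,0.161],0,1],[[-0.002,0.004,0.161],0,1],[[-0.002,0.004,0.161],0,1],[[-0.002,0.004,0.161],0,1]]' 40
python3 -c "
from h import *
print(to(cw(0,-.02,.14),A+np.pi/2))"
```

```text
clock: 37.95
tool_pos: [0.6718, -0.2416, -0.0205]
tcp_rot: [3.139, 0.003, 1.876]
ft_force: [-0.6, 1.6, 7.3]
grip_width: 0.0331
grip_force: 41.8
[ 0.3807  0.045  -0.1605  0.2141]
```

```bash
python3 -m creep '[[[0,0,-0.02],0,1],[[0,0,-0.06],0,1],[[0,0,-0.11],0,1],[[0,0,-0.16],0,1],[[0,0,-0.163],0,1],[[0.05,0.006,-0.163],0.05,1],[[0.1,0.012,-0.163],0.1,1],[[0.15,0.018,-0.163],0.15,1],[[0.2,0.024,-0.163],0.2,1],[[0.25,0.03,-0.163],0.214,1],[[0.3,0.036,-0.163],0.214,1],[[0.35,0.041,-0.163],0.214,1],[[0.381,0.045,-0.163],0.214,1],[[0.381,0.045,-0.163],0.214,1],[[0.381,0.045,-0.163],0.214,1],[[0.381,0.045,-0.163],0.214,1]]' 50
python3 -c "
from h import *
print(to(cw(0,-.02,-.014),A+np.pi/2))"
```

```text
clock: 39.55
tool_pos: [0.599, 0.1354, 0.14]
tcp_rot: [3.141, 0.0, 1.661]
ft_force: [-1.0, 0.4, -0.8]
grip_width: 0.033
grip_force: 50.5
[-0.0004  0.0013  0.154  -0.0007]
```

```bash
python3 -m creep '[[[0,0,0.04],0,1],[[0,0,0.08],0,1],[[0,0,0.12],0,1],[[0,0,0.14],0,1],[[0,0,0.153],0,1],[[0,0,0.153],0,1],[[0,0,0.153],0,0.1],[[0,0,0.153],0,-0.1],[[0,0,0.153],0,-0.1],[[0,0,0.153],0,-0.1],[[0,0,0.1],0,-0.1],[[0,0,0.05],0,-0.1],[[0,0,0],0,-0.1],[[0,-0.05,-0.05],0,-0.1],[[-0.05,-0.1,-0.05],0,-0.1],[[-0.1,-0.13,-0.05],0,-0.1],[[-0.15,-0.15,-0.05],0,-0.1],[[-0.2,-0.15,-0.05],0,-0.1],[[-0.25,-0.15,-0.05],0,-0.1],[[-0.25,-0.15,-0.05],0,-0.1]]' 50
python3 -c "
from h import *
t=shot('top'); s=shot('scene')
cv2.imwrite('pics/v1.png',np.hstack([cv2.resize(t['img'][120:270,100:300],(400,300)),cv2.resize(s['img'][100:250,240:440],(400,300))])[:,:,::-1])
print(to(cw(.12,-.09,.28),A+np.pi/2))"
```

```text
clock: 41.55
tool_pos: [0.4715, -0.129, 0.1902]
tcp_rot: [3.14, 0.001, 1.661]
ft_force: [2.1, -1.1, -0.5]
grip_width: 0.0469
grip_force: 0.0
[ 0.1844  0.2715 -0.0904 -0.005 ]
```

View pics/v1.png

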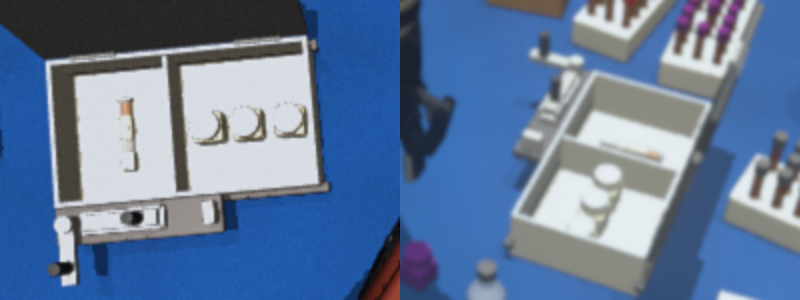

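All three pots stand in the wide compartment at (208,125), (245,122) and (290,118). The tube lies in the narrow one at (127,130), the bolt is drawn and the keeper is out. Now I close the lid.

```bash
python3 -m creep '[[[0,0,-0.045],0,-0.2],[[0,0,-0.09],0,-0.2],[[0.03,0.045,-0.09],0,-0.2],[[0.06,0.09,-0.09],0,-0.2],[[0.09,0.135,-0.09],0,-0.2],[[0.12,0.18,-0.09],0,-0.2],[[0.15,0.22,-0.09],0,-0.2],[[0.185,0.27,-0.09],-0.004,-0.2],[[0.185,0.27,-0.09],-0.004,-0.2],[[0.185,0.27,-0.09],-0.004,-0.2],[[0.185,0.27,-0.09],-0.004,-0.2],[[0.185,0.27,-0.09],-0.004,-0.2]]' 40
python3 -c "
from h import *
print(to(cw(.12,-.0875,.216),A+np.pi/2))"
```

```text
clock: 42.85
tool_pos: [0.7234, 0.0822, 0.2806]
tcp_rot: [3.141, 0.0, 1.666]
ft_force: [-0.2, -0.5, -0.1]
grip_width: 0.0513
grip_force: 0.0
[-0.0036  0.0022  0.0646  0.0038]
```

```bash
python3 -m creep '[[[-0.003,0.002,0.02],0.004,-0.2],[[-0.003,0.002,0.04],0.004,-0.2],[[-0.003,0.002,0.055],0.004,-0.2],[[-0.003,0.002,0.065],0.004,-0.2],[[-0.003,0.002,0.065],0.004,-0.2],[[-0.003,0.002,0.065],0.004,0.4],[[-0.003,0.002,0.065],0.004,1],[[-0.003,0.002,0.065],0.004,1],[[-0.003,0.002,0.065],0.004,1],[[-0.003,0.002,0.065],0.004,1]]' 40
python3 -c "
from h import *
print(RC.T@(robot.sense()['tool_pos'][:2]-C))"
```

```text
clock: 43.85
tool_pos: [0.7267, 0.0793, 0.2161]
tcp_rot: [3.14, 0.001, 1.662]
ft_force: [-1.0, -1.4, 6.2]
grip_width: 0.0102
grip_force: 39.1
[ 0.12079527 -0.08704948]
```

```bash
python3 -m creep '[[[0,-0.01,-0.002],0,1],[[0,-0.0305,-0.004],0,1],[[0,-0.051,-0.004],0,1],[[0,-0.0714,-0.002],0,1],[[0,-0.0915,0.002],0,1],[[0,-0.1111,0.008],0,1],[[0,-0.13,0.016],0,1],[[0,-0.148,0.0257],0,1],[[0,-0.165,0.0372],0,1],[[0,-0.1807,0.0504],0,1],[[0,-0.195,0.065],0,1],[[0,-0.2078,0.081],0,1],[[0,-0.2189,0.0982],0,1],[[0,-0.2282,0.1165],0,1],[[0,-0.2282,0.1165],0,1]]' 50
python3 -c "
from h import *
print(RC.T@(robot.sense()['tool_pos'][:2]-C))"
```

```text
clock: 45.35
tool_pos: [0.499, 0.0582, 0.0964]
tcp_rot: [3.141, 0.001, 1.661]
ft_force: [6.9, -2.5, -6.2]
grip_width: 0.0101
grip_force: 48.9
[-0.10787984 -0.08732543]
```

```bash
python3 -m creep '[[[0,-0.005,0.017],0,1],[[0,-0.0105,0.036],0,1],[[0,-0.0125,0.046],0,1],[[0,-0.014,0.056],0,1],[[0,-0.015,0.066],0,1],[[0,-0.0155,0.074],0,1],[[0,-0.0155,0.079],0,1],[[0,-0.0155,0.081],0,1],[[0,-0.0155,0.081],0,1]]' 50
python3 -c "
from h import *
print(RC.T@(robot.sense()['tool_pos'][:2]-C))"
```

```text
clock: 46.25
tool_pos: [0.4844, 0.0568, 0.0218]
tcp_rot: [3.14, 0.002, 1.662]
ft_force: [-20.0, -3.7, 46.8]
grip_width: 0.01
grip_force: 55.9
[-0.12253936 -0.08738521]
```

```bash
python3 -m creep '[[[0,0,0],0,0.5],[[0,0,0],0,0],[[0,0,0],0,0],[[0,0,-0.03],0,0],[[0,0,-0.06],0,0],[[0,0,-0.1],0,0],[[0,0,-0.1],0,0],[[0.05,0.01,-0.1],0,-0.3],[[0.1,0.022,-0.1],0,-0.3],[[0.1355,0.0225,-0.1],0,-0.3],[[0.1355,0.0225,-0.1],0,-0.3],[[0.1355,0.0225,-0.1],0,-0.3]]' 40
python3 -c "
from h import *
print(RC.T@(robot.sense()['tool_pos'][:2]-C),to(cw(-.0985,.048,.06),A+np.pi/2))
d=shot('scene'); cv2.imwrite('pics/s5.png',cv2.resize(d['img'][100:260,270:410,::-1],None,fx=3.7,fy=3.7))
for p in((-.125,-.125,.073),(-.08,-.1425,.078),(.08,-.1425,.078)): print(((proj(d,cw(*p))[0]-(270,100))*3.7).round())"
```

```text
clock: 47.45
tool_pos: [0.4929, 0.195, 0.1159]
tcp_rot: [-3.14, 0.0, 1.664]
ft_force: [-0.5, -0.5, 0.1]
grip_width: 0.0555
grip_force: 0.0
[-0.10154091  0.04945736] [-0.0015  0.003   0.0559  0.0021]
[ 34. 352.]
[ 89. 386.]
[339. 466.]
```

View pics/s5.png

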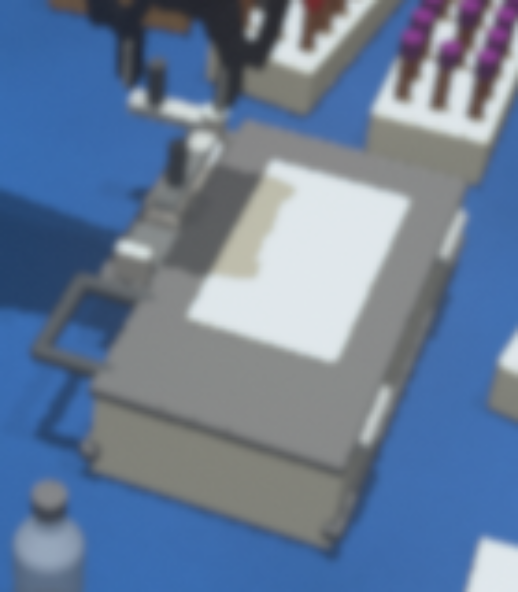

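The lid lies flat, with its corners at (92,388) and (343,467) as predicted. Now I push the bolt home.

```bash
python3 -m creep '[[[-0.001,0.002,0.03],0,-0.3],[[-0.001,0.002,0.055],0,-0.3],[[-0.001,0.002,0.055],0,-0.3],[[-0.001,0.002,0.055],0,0.5],[[-0.001,0.002,0.055],0,1],[[-0.001,0.002,0.055],0,1],[[-0.001,0.002,0.055],0,1],[[-0.001,0.002,0.055],0,1],[[-0.011,0.002,0.055],0,1],[[-0.021,0.002,0.055],0,1],[[-0.031,0.002,0.055],0,1],[[-0.041,0.002,0.055],0,1],[[-0.047,0.002,0.055],0,1],[[-0.05,0.002,0.055],0,1],[[-0.052,0.002,0.055],0,1],[[-0.052,0.002,0.055],0,1]]' 40
python3 -c "
from h import *
print(RC.T@(robot.sense()['tool_pos'][:2]-C))"
```

```text
clock: 49.1
tool_pos: [0.501, 0.1453, 0.0637]
tcp_rot: [3.139, -0.006, 1.663]
ft_force: [-2.1, 14.8, 6.4]
grip_width: 0.0123
grip_force: 39.1
[-0.09802382 -0.00082563]
```

```bash
python3 -m creep '[[[0.001,0,0],0,0.5],[[0.001,0,0],0,-0.3],[[0.001,0,0],0,-0.3],[[0.001,0,-0.03],0,-0.3],[[0.001,0,-0.065],0,-0.3],[[0.001,0,-0.065],0,-0.3],[[0.04,-0.015,-0.065],0,-0.5],[[0.085,-0.03,-0.065],0,-0.5],[[0.1245,-0.0455,-0.065],0,-0.5],[[0.1245,-0.0455,-0.065],0,-0.5],[[0.1245,-0.0455,-0.065],0,-0.5]]' 40
python3 -c "
from h import *
print(RC.T@(robot.sense()['tool_pos'][:2]-C),to(cw(-.1435,.1236,.058),A+np.pi/2))"
```

```text
clock: 50.2
tool_pos: [0.4434, 0.2631, 0.1268]
tcp_rot: [-3.142, 0.001, 1.664]
ft_force: [-0.3, -0.3, 1.0]
grip_width: 0.0637
grip_force: 0.0
[-0.14465342  0.12170313] [0.0019 0.0012 0.0688 0.002 ]
```

```bash
python3 -m creep '[[[0.002,0.001,0.03],0,-0.5],[[0.002,0.001,0.06],0,-0.5],[[0.002,0.001,0.067],0,-0.5],[[0.002,0.001,0.067],0,0.3],[[0.002,0.001,0.067],0,1],[[0.002,0.001,0.067],0,1],[[0.002,0.001,0.067],0,1],[[0.002,0.001,0.067],0,1],[[-0.006,0.002,0.067],0,1],[[-0.014,0.004,0.067],0,1],[[-0.022,0.008,0.067],0,1],[[-0.029,0.014,0.067],0,1],[[-0.035,0.021,0.067],0,1],[[-0.039,0.0285,0.067],0,1],[[-0.042,0.037,0.067],0,1],[[-0.043,0.046,0.067],0,1],[[-0.043,0.048,0.067],0,1],[[-0.043,0.048,0.067],0,1]]' 30
python3 -c "
from h import *
print(RC.T@(robot.sense()['tool_pos'][:2]-C))"
```

```text
clock: 52.0
tool_pos: [0.4939, 0.2225, 0.0607]
tcp_rot: [-3.138, 0.003, 1.661]
ft_force: [-11.3, -9.8, 7.2]
grip_width: 0.0125
grip_force: 31.1
[-0.09807605  0.07672047]
```

```bash
python3 -m creep '[[[0.001,-0.0005,0],0,0.5],[[0.001,-0.0005,0],0,-0.3],[[0.001,-0.0005,0],0,-0.3],[[0.001,-0.0005,-0.03],0,-0.3],[[0.001,-0.0005,-0.08],0,-0.3],[[0,0,-0.12],0,-0.3],[[-0.05,0,-0.15],0,-0.3],[[-0.1,0,-0.15],0,-0.3],[[-0.15,0,-0.15],0,-0.3],[[-0.2,0,-0.15],0,-0.3],[[-0.25,0,-0.15],0,-0.3],[[-0.3,0,-0.15],0,-0.3],[[-0.35,0,-0.15],0,-0.3],[[-0.4,0,-0.15],0,-0.3],[[-0.45,0,-0.15],0,-0.3],[[-0.45,0,-0.15],0,-0.3],[[-0.45,0,-0.15],0,-0.3]]' 30
python3 -c "
from h import *
t=shot('top'); s=shot('scene')
a=cv2.resize(t['img'][130:250,110:270],(400,300),interpolation=cv2.INTER_CUBIC); b=cv2.resize(s['img'][110:230,270:390],(300,300)); c=cv2.resize(t['img'],(400,300)); e=cv2.resize(s['img'],(400,300))
cv2.imwrite('pics/f.png',np.vstack([np.hstack([a,np.pad(b,((0,0),(0,100),(0,0)))]),np.hstack([c,e])])[:,:,::-1])
for p in((-.1,0,.12),(-.1,.08,.12)): print(((proj(t,cw(*p))[0]-(110,130))*2.5).round(),((proj(s,cw(*p))[0]-(270,110))*2.5).round())"
```

```text
clock: 53.7
tool_pos: [0.5361, -0.2253, 0.2098]
tcp_rot: [-3.141, -0.0, 1.659]
ft_force: [0.1, 0.2, 0.0]
grip_width: 0.0551
grip_force: 0.0
[192. 242.] [100. 101.]
[ 93. 251.] [129.  53.]
```

View pics/f.png

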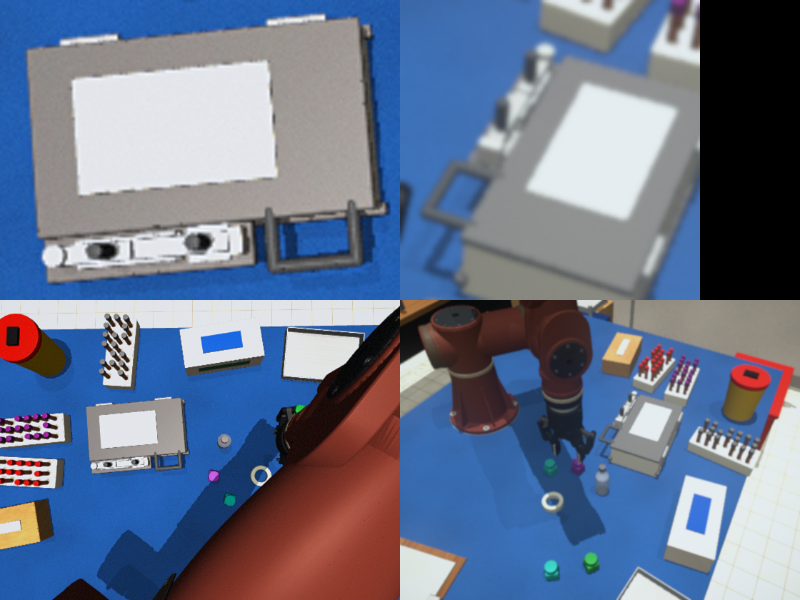

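The lid is shut, the bolt is home (knob at (195,240), predicted (192,242)) and the keeper is in line (post at (97,250), predicted (93,251)). No white pots or tubes are left on the table, and the tape and gel haven't moved.

```bash
python3 -c "
from h import *
print(robot.close_job())"
```

```text
the job is handed in; nothing more can be done
None
```

I handed the job in at about 54 s of the 210 s limit: the only tube on the table is in the narrow compartment, all three white pots are standing in the wide one, the lid is shut, the bolt is home, the keeper is back in line, and the tape and gel were not moved; the hand-in gave no verdict, and one mistyped move pushed sideways on the drawn bolt for 0.1 s (contact force not read), so I redrew it before opening the lid.

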